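# Hold the long reference cell in the photometer's light path

### The job

The bench photometer is being checked against the longer of the two glass cells in the grey stand. First open the light path while it is still empty: slide the aperture slide on the lamp side until the black tab, which stands right above its open hole, is centred over the lamp's axis. Then lift the longer cell out of the stand with the fingers on its two frosted long sides only, never on the clear end windows, and hold it upright in the gap about midway between lamp and detector, centred on the light path with its windows square to the beam and without knocking it on the instrument; finish while still holding it there, with nothing else carrying it, and leave the shorter cell, the round tin and the elbow fitting as they are.

Things in the scene. Friction and masses are not known exactly. Their poses are not given: they have to be found in the camera images.
- photometer: Bench photometer, fixed: base plate 320 x 100 mm, lamp tube and detector tube on one axis 95 mm above the bench, open gap of 140 mm between them. Origin on the bench under mid-gap; x along the beam from lamp (-x) to detector (+x), y across, z up. The black slide carrier at x -85 to -70 mm is 62 mm wide, its top 117 mm up; detector tube radius 20 mm from x = 70 mm; clamp rings reach 120 mm.
- light_path (a point): The point on the beam axis midway between lamp and detector, 95 mm above the bench. Its axes are those of the photometer: x along the beam, y across, z up. The beam is 8 mm wide.
- aperture_slide (a joint): Steel strip 124 x 36 x 4 mm in the carrier that slides across the beam, along the photometer's +y as the value grows, 0 to 0.080 m; friction about 2 N, stays where left. At 0 to 0.022 (its start) the blank end shuts the beam; at 0.040 the open 16 mm hole and the black tab above it are centred on the beam axis, over the white index line; at 0.080 a small hole is on the axis.
- slide_tab (a point): Grip point in the middle of the black upright tab on the aperture slide, 139 mm above the bench. Tab: 14 mm along its travel (photometer y), 20 mm along the beam, from 119 to 151 mm above the bench; nothing stands beside it above 120 mm, so grip it from above across its 14 mm, or push it. It lies at photometer x = -77.5 mm, and y = 0 at value 0.040. Axes as the photometer's.
- cell_stand: Flat grey plastic stand, fixed to the bench, 150 (x) x 52 (y) x 18 (z) mm, on a 158 x 60 x 5 mm foot, with two equal pockets 54 x 28 mm, 14 mm deep, side by side along x at x = -36 and +36 mm. Origin on the bench under its centre, z up. Each pocket holds one cell upright; which cell stands in which pocket varies.
- long_cell: The longer glass cell, sealed and empty, 50 (x) x 24 (y) x 55 (z) mm, 70 to 130 g. Its long sides (y = +-12 mm) are frosted whitish glass, for gripping; its ends (x = +-25 mm) are clear windows the gripper must not touch. Origin at the centre of its underside, z up. In the stand its underside is 4 mm and its top 59 mm above the bench, with about 2 mm play each way.
- long_cell_mid (a point): Centre of the longer cell, 27.5 mm above its underside, where the line through the two windows runs; axes as the cell's (x through the windows, y through the frosted sides, z up).
- long_cell_window_a: Clear window of the longer cell at its -x end, 2 x 23 x 54 mm; origin at its centre.
- long_cell_window_b: Clear window of the longer cell at its +x end, 2 x 23 x 54 mm; origin at its centre.
- short_cell: The shorter glass cell, 26 (x) x 24 (y) x 55 (z) mm, same build, in the other pocket; leave it alone. Origin at the centre of its underside.
- o_ring_tin: Round tin 70 mm across, 26 mm high, loose on the robot's side of the lamp; leave it alone.
- elbow_fitting: Small brass elbow fitting 32 x 36 x 19 mm, loose on the robot's side of the photometer; leave it alone.

How it is judged:
On the way:
1. the aperture slide stands still with its open hole on the beam axis while the longer cell is still in the stand (value of joint aperture_slide between 0.036 and 0.044 m and distance of long_cell from where it was at the start of the episode below 0.01 m and velocity of joint aperture_slide between -0.01 and 0.01 m/s), for 0.3 s.
At the end, for the whole second after the job is handed in: Slide at 0.036 to 0.044; the longer cell held still by the fingers (over 2 N), upright within 0.1 rad, centre within 5 mm of the beam sideways, 10 mm in height, 20 mm of midway, windows square within 0.1 rad; instrument and stand do not touch it; shorter cell still in its pocket (value of joint aperture_slide between 0.036 and 0.044 m and x of long_cell_mid in the frame of light_path between -0.02 and 0.02 m and y of long_cell_mid in the frame of light_path between -0.005 and 0.005 m and z of long_cell_mid in the frame of light_path between -0.01 and 0.01 m and angle between the x axis of long_cell_mid and the x axis of light_path, either way round below 0.1 rad and angle between long_cell's own z axis and vertical below 0.1 rad and linear speed of long_cell below 0.02 m/s and contact force between the fingers and long_cell above 2 N and contact force between long_cell and photometer below 0.2 N and contact force between long_cell and cell_stand below 0.2 N and distance of short_cell from where it was at the start of the episode below 0.015 m); the arm keeps its last pose, push and grip.
It fails at once if the gripper touches a clear window of the longer cell (contact force between any of the fingers, the arm and long_cell_window_a above 0.3 N or contact force between any of the fingers, the arm and long_cell_window_b above 0.3 N).
It fails at once if the longer cell is knocked against the photometer (over 3 N) (contact force between long_cell and photometer above 3 N).
It fails at once if the shorter cell, the tin or the elbow fitting is shifted by more than 15 mm (distance of any of short_cell, o_ring_tin, elbow_fitting from where it was at the start of the episode above 0.015 m).
It also fails if it takes over 48 s, if anything falls off the work surface, if the arm or the gripper's body presses on something with over 40 N, if the wrist force passes 120 N, or if a joint passes its speed limit or range.

### The arm

A 6-joint arm with a two-finger parallel gripper is mounted at the origin on the work surface; the furniture and walls round the work are solid. World frame = base frame: x ahead of the robot, y to its left, z up, the work surface at z = 0. Lengths are in m, angles in rad, forces in N, time in s.
With the tool pointing down it reaches from about 0.275 to 0.85 m from the base axis. Payload 19 kg.
Tool frame: the origin (TCP) lies between the finger pads; the fingertips stand 25 mm ahead of it and the grasp point (between the pads) lies 6 mm ahead of it; y points along the fingers, x is the direction in which the jaws open and shut, and the axes are right-handed (so a half turn about y gives the same grasp; the last joint's range is limited). The gripper opens to 85 mm and grips with 20 to 120 N. Pads are 22 mm wide; open, the fingers measure 114 mm over their backs; the gripper's body (76 mm by 85 mm) begins 54 mm behind the grasp point. The pads swing forward as they close: fully open they stand 13 mm farther back than shut.
Start: joints at [1.138, 0.15, 1.437, -0, 1.554, -0.134], TCP at [0.169, 0.549, 0.256] pointing down, gripper open.
Joint ranges: [-2.8, 2.8], [-0.68, 2.1], [0.12, 2.68], [-1.39, 4.53], [0.16, 2.79], [-2.81, 2.81]. Speed limits (rad/s): [1.89, 1.89, 2.22, 3.01, 3.01, 3.01].

### API

Orientations are given as a unit quaternion [x, y, z, w].
In Python, from rig import read_state, viewer, arm gives the robot as it stands.
- The arm moves only by the tool move_arm, never from a script. Its argument "increments" is a list that holds one entry, the list of rows, each a list of 7 numbers: the turn, a rotation vector about the world's x, y, z in degrees, then the shift along the world's x, y, z in m, then the finger opening in m, from 0 to 0.0854. In form: [[[ax, ay, az, x, y, z, claw], ...]]. A call has 1 to 20 rows; each row shifts and turns the pose as measured when the row begins; what a row does not reach is not made up. A row lasts 1/12 s, in which the tool goes at most 41.7 mm and 7.16 degrees, less where a joint would pass 70% of its speed; a pose out of reach is approached as far as the arm can. A call with a gripper value outside its range is refused whole. The fingers move at their own pace and stop on an object; "grip_force" is the grip in N (left out, the last holds). Time passes only in rows, so rows that do not move let the fingers close. It gives the time, the measured TCP pose, the force and the opening at its end, in the units of the state.
- read_state(): the state, without advancing time (a new reading comes with each control period).
- viewer.snapshot(name): name is "side" or "top"; returns a dict with "color" (420x560x3 uint8, blue, green, red), "range_z" (420x560 float32, m along the optical axis (not along the pixel's ray), 0 where there is no reading), "K" (3x3 intrinsics, pixels), "position" and "attitude" of the camera in the world. Camera axes: x right, y down, z forward; pixel columns grow to the right and rows downward; lengths in m; the calibration is good to about 2 mm. A picture is of the moment at which its call begins.
- arm.finish_job(): hands the job in, once; it reports no verdict.
The state is a dict: "time": time; "q": joint angles; "joint_velocities": joint speeds; "joint_torque": joint torques, N m; "position": TCP position; "ee_rot": TCP orientation; "ft_force": force on the tool from outside, world axes, zero at the start; "torque": the same for the moment, N m; "gripper_width": finger opening in m.
Only numpy, scipy, OpenCV 4.12 (cv2) and the standard library are available. Lean on these libraries where they do the work, as an engineer would, in place of code of your own. Each camera call takes 0.05 s, during which the arm holds its last target.

## Working session

There is one attempt and no reset: what is moved stays moved. The work goes in short steps, Python scripts to look and compute and a tool call to move; the robot and the scene stay as the last step left them, time stands still between calls to the robot, and variables do not carry over. Pictures are saved under pics/ and viewed, and the job is handed in when it is done.

Besides the shell and the picture viewer there is one more tool, called after "Call:" by a JSON object that holds its "fn" and its "kwargs". move_arm: Moves the arm, as the interface text tells. Its arguments: {"type":"object","properties":{"increments":{"type":"array","items":{"type":"array","items":{"type":"array","items":{"type":"number"}}}},"grip_force":{"type":"number"}},"required":["increments"]}

```bash
mkdir -p pics; ls
cat > h.py <<'E'
import numpy as np,cv2
from rig import read_state, viewer, arm
from scipy.spatial.transform import Rotation as R
def snap(n,f=None):
    s=viewer.snapshot(n)
    if f: cv2.imwrite('pics/'+f,s['color']); np.savez('pics/'+f[:-4]+'.npz',**s)
    return s
def rot(s):
    a=np.array(s['attitude']); 
    return a if a.shape==(3,3) else R.from_quat(a).as_matrix()
def ray(s,u,v):
    K=s['K'];d=np.array([(u-K[0,2])/K[0,0],(v-K[1,2])/K[1,1],1.])
    return np.array(s['position']),rot(s)@d
def onz(s,u,v,z):
    p,d=ray(s,u,v);return p+d*(z-p[2])/d[2]
def cloud(s):
    h,w=s['range_z'].shape;u,v=np.meshgrid(np.arange(w),np.arange(h));K=s['K'];z=s['range_z']
    P=np.stack([(u-K[0,2])/K[0,0]*z,(v-K[1,2])/K[1,1]*z,z],-1)
    return P@rot(s).T+np.array(s['position'])
def load(f): return {k:v for k,v in np.load('pics/'+f).items()}
E
python3 - <<'E'
from h import *
for n in ['side','top']:
    s=snap(n,n+'0.png');print(n,s['position'],s['attitude'],s['K'].tolist(),(s['range_z']>0).mean())
print(read_state())
E
```

```text
pics
side [0.27134737 0.5426858  1.00209072] [-0.18330881  0.94697764 -0.25926459  0.04912325] [[489.93365337512256, 0.0, 279.44850818704555], [0.0, 489.93365337512256, 209.5646348587678], [0.0, 0.0, 1.0]] 0.9962414965986395
top [0.26807941 0.05508319 1.210134  ] [-0.70398612  0.70569733 -0.05262042  0.0602156 ] [[507.03145243736225, 0.0, 291.7454054573418], [0.0, 507.03145243736225, 208.141931848457], [0.0, 0.0, 1.0]] 0.9958673469387755
{'time': 0.1, 'q': array([ 1.13800765e+00,  1.50958432e-01,  1.43793260e+00, -3.70245834e-06,
        1.55382326e+00, -1.34016395e-01]), 'joint_velocities': array([ 0.00134395, -0.00111897, -0.00236681,  0.00096693, -0.00020918,
       -0.0005805 ]), 'joint_torque': array([ 4.58768671e-03, -7.14367604e+01, -5.71795607e+01, -2.31493404e-04,
        6.87641994e-03, -7.13626901e-05]), 'position': array([0.16919798, 0.54934331, 0.25574015]), 'ee_rot': array([ 0.56903874,  0.41966869, -0.4203627 , -0.56865482]), 'ft_force': array([ 0.41698912, -0.66611058,  0.17215735]), 'torque': array([-0.00371123, -0.01340341, -0.01066388]), 'gripper_width': 0.08585783245701308}
```

View pics/side0.png

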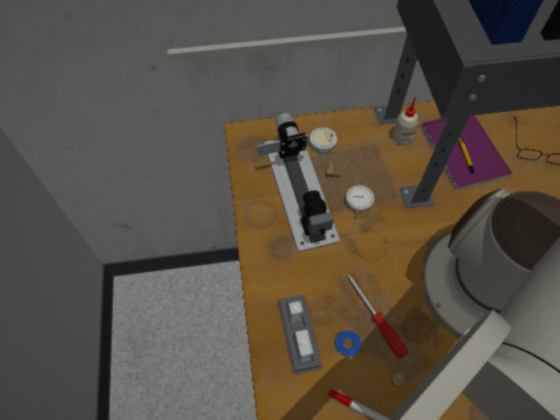

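View pics/top0.png

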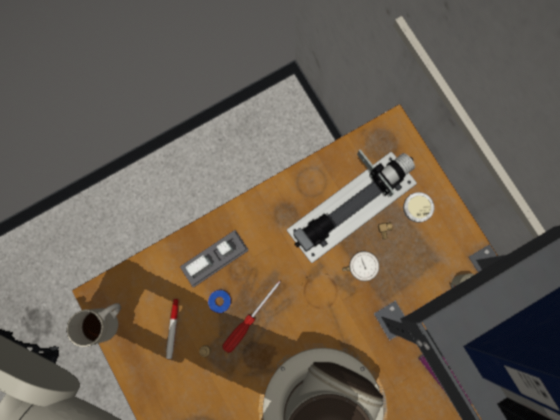

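Run:
```python
from h import *
def crop(f,x0,y0,x1,y1,k,o):
    s=load(f+'.npz');c=s['color'][y0:y1,x0:x1];c=cv2.resize(c,None,fx=k,fy=k,interpolation=cv2.INTER_CUBIC)
    c=(255*(c/255.)**0.6).astype(np.uint8);cv2.imwrite('pics/'+o,c)
crop('top0',280,130,440,270,5,'t_ph.png')
crop('side0',240,105,380,255,4,'s_ph.png')
crop('top0',170,220,260,295,8,'t_st.png')
crop('side0',270,285,340,380,6,'s_st.png')
```

```text
(no output)
```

View pics/t_ph.png

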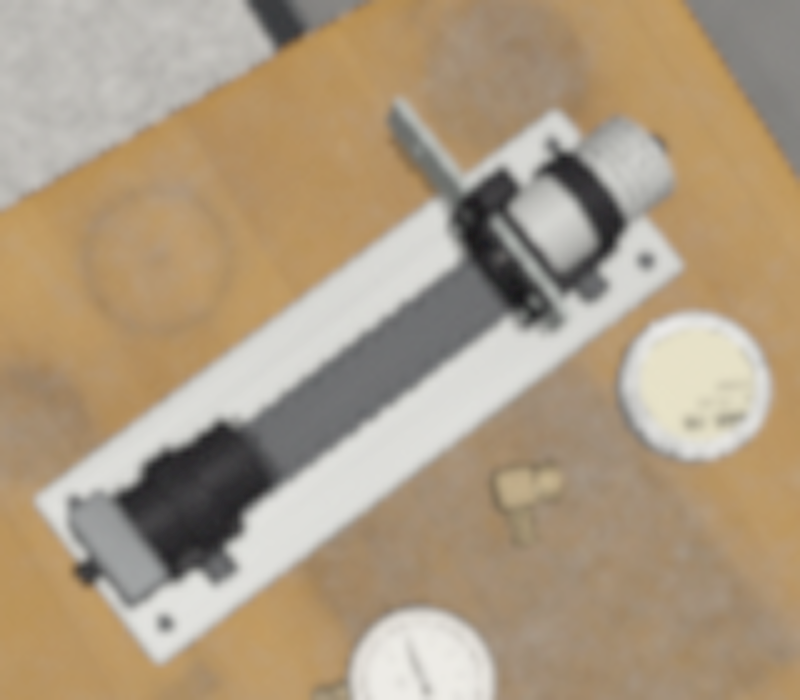

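View pics/s_ph.png

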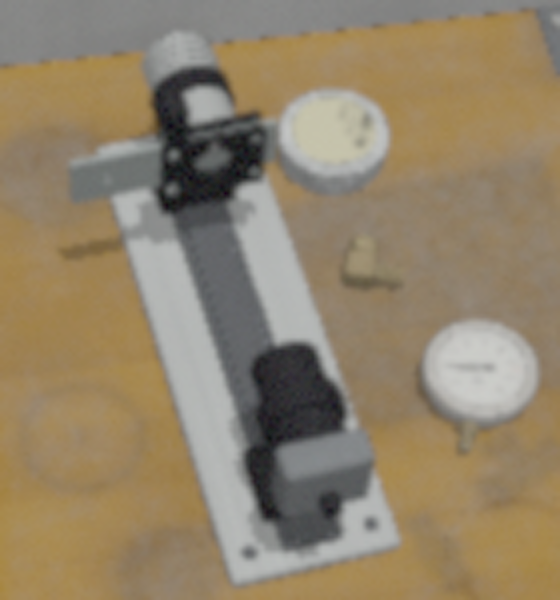

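View pics/t_st.png

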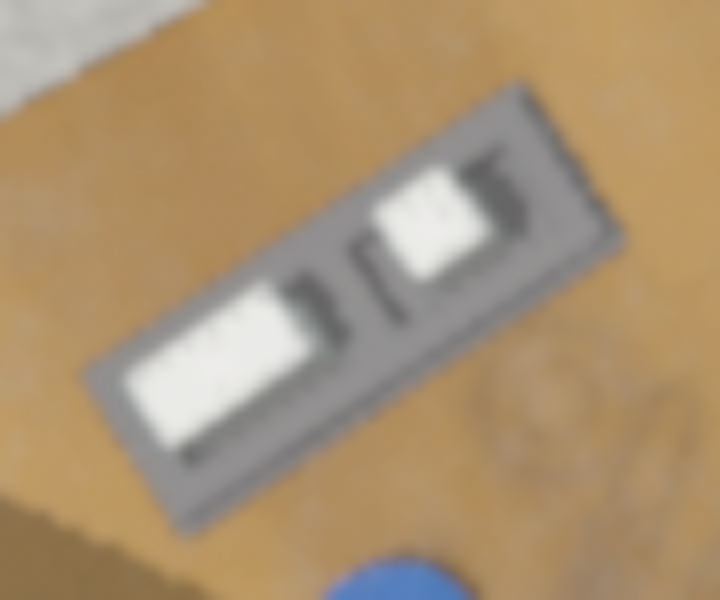

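View pics/s_st.png

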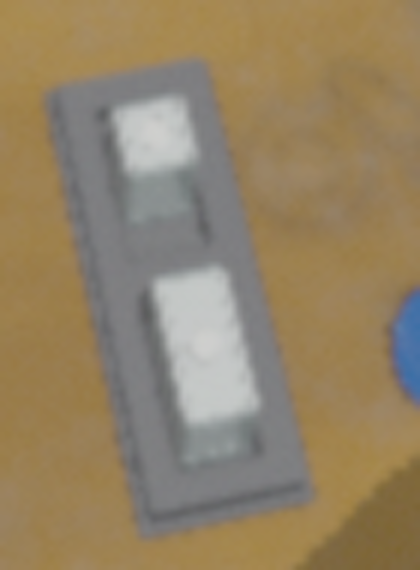

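```bash
cat > m1.py <<'E'
from h import *
def tri(sa,a,sb,b):
    p,d=ray(sa,*a);q,e=ray(sb,*b);A=np.stack([d,-e],1);t=np.linalg.lstsq(A,q-p,rcond=None)[0]
    x=p+d*t[0];y=q+e*t[1];return (x+y)/2,np.linalg.norm(x-y)
T=load('top0.npz');S=load('side0.npz')
for n,s,box in [('top',T,(170,220,260,295)),('side',S,(270,285,340,380))]:
    x0,y0,x1,y1=box;c=s['color'][y0:y1,x0:x1].astype(int);m=(c.min(2)>145).astype(np.uint8)
    cs,_=cv2.findContours(m,cv2.RETR_EXTERNAL,cv2.CHAIN_APPROX_NONE);C=cloud(s)
    for k in cs:
        if cv2.contourArea(k)<20: continue
        mm=np.zeros_like(m);cv2.drawContours(mm,[k],-1,1,-1)
        r=cv2.minAreaRect(k);ctr=np.array(r[0])+[x0,y0];bp=cv2.boxPoints(r)+[x0,y0]
        zs=C[y0:y1,x0:x1][mm>0][:,2];w=np.array([onz(s,*b,.059) for b in bp])
        e=w[1]-w[0];f=w[2]-w[1]
        print(n,ctr.round(1),'z',np.median(zs).round(4),'ctr',onz(s,*ctr,.059).round(4),'sizes',np.linalg.norm(e[:2]).round(4),np.degrees(np.arctan2(e[1],e[0])).round(1),np.linalg.norm(f[:2]).round(4),np.degrees(np.arctan2(f[1],f[0])).round(1))
# stand outline & plate
for n,s,box in [('top',T,(170,220,260,295)),('side',S,(270,285,340,380))]:
    x0,y0,x1,y1=box;c=s['color'][y0:y1,x0:x1];C=cloud(s)[y0:y1,x0:x1]
    h=cv2.cvtColor(c,cv2.COLOR_BGR2HSV);m=((h[...,1]<70)&(C[...,2]<.1)).astype(np.uint8)
    nn,l,st,ce=cv2.connectedComponentsWithStats(m);i=1+np.argmax(st[1:,4]);
    k=cv2.findContours((l==i).astype(np.uint8),cv2.RETR_EXTERNAL,cv2.CHAIN_APPROX_NONE)[0][0]
    p=np.array([onz(s,*(q[0]+[x0,y0]),.005)[:2] for q in k],np.float32)
    print('stand',n,cv2.minAreaRect(p))
    g=C[(l==i)];print(np.percentile(g[:,2],[5,25,50,75,95]).round(4))
for n,s,box in [('top',T,(280,130,425,270)),('side',S,(240,105,345,255))]:
    x0,y0,x1,y1=box;c=s['color'][y0:y1,x0:x1];C=cloud(s)[y0:y1,x0:x1]
    h=cv2.cvtColor(c,cv2.COLOR_BGR2HSV);m=((h[...,1]<60)&(h[...,2]>90)&(C[...,2]<.025)&(C[...,2]>-.01)).astype(np.uint8)
    nn,l,st,ce=cv2.connectedComponentsWithStats(m);i=1+np.argmax(st[1:,4]);mm=l==i
    print('plate z',np.median(C[mm][:,2]))
    k=cv2.findContours(mm.astype(np.uint8),cv2.RETR_EXTERNAL,cv2.CHAIN_APPROX_NONE)[0];k=max(k,key=len)
    p=np.array([onz(s,*(q[0]+[x0,y0]),float(np.median(C[mm][:,2])))[:2] for q in k],np.float32)
    r=cv2.minAreaRect(p);print('plate',n,r)
    cv2.imwrite('pics/plate_%s.png'%n,cv2.resize(mm.astype(np.uint8)*255,None,fx=3,fy=3))
E
python3 m1.py
```

```text
top [196.6 265.1] z 0.0597 ctr [0.3237 0.283  0.059 ] sizes 0.049 -56.0 0.0248 -145.2
top [223.  247.4] z 0.0591 ctr [0.3637 0.2238 0.059 ] sizes 0.0244 -52.8 0.0244 -142.5
top [177.  225.5] z -0.8615 ctr [0.4141 0.3305 0.059 ] sizes 0.0322 -90.2 0.0254 -178.1
side [303.8 342.2] z 0.0597 ctr [0.3232 0.2826 0.059 ] sizes 0.0219 -145.5 0.0444 122.7
side [295.4 307.1] z 0.0601 ctr [0.3633 0.223  0.059 ] sizes 0.0211 -143.5 0.0201 124.2
stand top ((0.342663437128067, 0.25288867950439453), (0.057705458253622055, 0.155157208442688), 33.994041442871094)
[0.0036 0.0149 0.0183 0.0423 0.0612]
stand side ((0.34324517846107483, 0.2528216242790222), (0.058753836899995804, 0.1578308492898941), 33.858821868896484)
[0.0041 0.0157 0.0186 0.0451 0.0611]
plate z 0.012416496573739666
plate top ((0.44148916006088257, -0.09312516450881958), (0.04700227081775665, 0.31999558210372925), 35.20167541503906)
plate z 0.012446294658079116
plate side ((0.45328134298324585, -0.05831433832645416), (0.10057993233203888, 0.28123342990875244), 36.7036018371582)
```

```bash
cat > m2.py <<'E'
from h import *
T=load('top0.npz');S=load('side0.npz')
for n,s,box in [('top',T,(280,130,425,270)),('side',S,(240,105,345,255))]:
    x0,y0,x1,y1=box;c=s['color'][y0:y1,x0:x1];C=cloud(s)[y0:y1,x0:x1]
    h=cv2.cvtColor(c,cv2.COLOR_BGR2HSV);m=((h[...,1]<60)&(h[...,2]>90)&(abs(C[...,2]-.0124)<.006)).astype(np.uint8)
    m[:]=cv2.morphologyEx(m,cv2.MORPH_OPEN,np.ones((2,2)))
    nn,l,st,ce=cv2.connectedComponentsWithStats(m);mm=np.isin(l,[i for i in range(1,nn) if st[i,4]>60])
    v,u=np.nonzero(mm)
    p=np.array([onz(s,a+x0,b+y0,.0124)[:2] for a,b in zip(u,v)],np.float32)
    r=cv2.minAreaRect(p);print('plate',n,r)
    cv2.imwrite('pics/plate2_%s.png'%n,cv2.resize(mm.astype(np.uint8)*255,None,fx=3,fy=3))
    # points above 0.11
    D=C.reshape(-1,3);t=np.radians(-56);
    for zl,zh in [(.07,.112),(.112,.118),(.118,.125),(.125,.16)]:
        g=D[(D[:,2]>zl)&(D[:,2]<zh)]; print(zl,len(g),g.mean(0).round(4) if len(g) else '')
E
python3 m2.py
```

```text
plate top ((0.4626091718673706, -0.07758712768554688), (0.0996544137597084, 0.3181798458099365), 36.782196044921875)
0.07 764 [ 0.4809 -0.0876  0.1015]
0.112 824 [ 0.4638 -0.0721  0.1152]
0.118 277 [ 0.443  -0.0473  0.1197]
0.125 85 [ 0.5232 -0.1167  0.1465]
plate side ((0.45006221532821655, -0.05658893287181854), (0.10017121583223343, 0.28050392866134644), 36.6612663269043)
0.07 1048 [ 0.4732 -0.0638  0.0973]
0.112 680 [ 0.4574 -0.0604  0.1153]
0.118 266 [ 0.4408 -0.0414  0.1195]
0.125 96 [ 0.5248 -0.1164  0.1433]
```

```bash
python3 -c "
import cv2,numpy as np
a=cv2.imread('pics/plate2_top.png');b=cv2.imread('pics/plate2_side.png');h=max(a.shape[0],b.shape[0])
p=lambda x:cv2.copyMakeBorder(x,0,h-x.shape[0],0,10,0)
cv2.imwrite('pics/plate2.png',np.hstack([p(a),p(b)]))"
```

```text
(no output)
```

View pics/plate2.png

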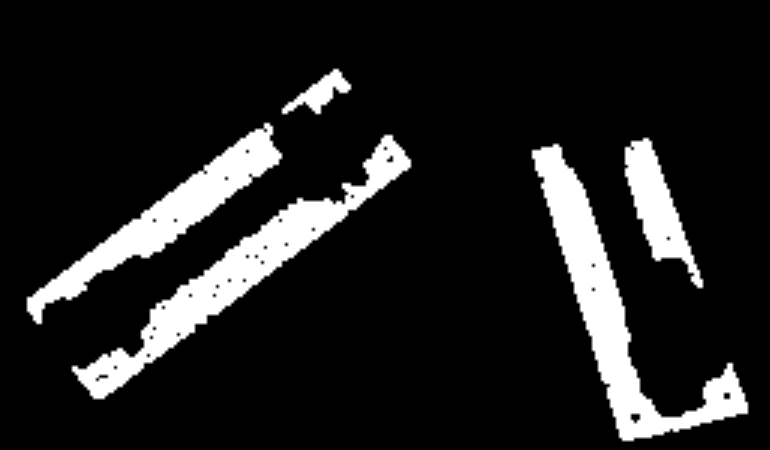

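```bash
cat > m3.py <<'E'
from h import *
import sys
T=load('top0.npz');S=load('side0.npz')
o=np.array([.4626,-.0776]);a=np.radians(126.7);u=np.array([np.cos(a),np.sin(a)]);w=np.array([-u[1],u[0]])
for n,s,box in [('top',T,(280,130,425,270)),('side',S,(240,105,345,255))]:
    x0,y0,x1,y1=box;C=cloud(s)[y0:y1,x0:x1].reshape(-1,3)
    P=np.stack([(C[:,:2]-o)@u,(C[:,:2]-o)@w,C[:,2]],1)
    print(n)
    g=P[(abs(P[:,2]-.0124)<.003)&(abs(P[:,0])<.18)&(abs(P[:,1])<.07)];print('plate y',np.percentile(g[:,1],[1,99]).round(4),'x',np.percentile(g[:,0],[.5,99.5]).round(4))
    for xl in np.arange(-.15,.16,.01):
        g=P[(P[:,0]>=xl)&(P[:,0]<xl+.01)&(P[:,2]>.085)&(abs(P[:,1])<.08)]
        if len(g): 
            t=g[g[:,2]>g[:,2].max()-.006]
            print(round(xl,3),len(g),'y',g[:,1].min().round(4),g[:,1].max().round(4),'z',g[:,2].max().round(4),'top y',t[:,1].mean().round(4),len(t))
    g=P[P[:,2]>.124];g=g[(abs(g[:,0]+.0775)<.04)];print('tab',len(g),g.min(0).round(4),g.max(0).round(4)); t=g[g[:,2]>.147];print(len(t),t.mean(0).round(4),t.min(0).round(4),t.max(0).round(4))
E
python3 m3.py
```

```text
top
plate y [-0.0527  0.0459] x [-0.1571  0.1591]
-0.15 82 y -0.0257 0.018 z 0.1206 top y -0.0046 36
-0.14 85 y -0.0253 0.0181 z 0.1203 top y -0.0031 37
-0.13 71 y -0.0241 0.0173 z 0.1216 top y -0.0034 19
-0.12 97 y -0.0269 0.0204 z 0.1232 top y -0.0038 43
-0.11 106 y -0.0272 0.0203 z 0.1229 top y -0.0047 22
-0.1 77 y -0.0229 0.0172 z 0.1198 top y -0.0034 32
-0.09 71 y -0.0319 0.0163 z 0.1517 top y -0.0274 4
-0.08 214 y -0.0799 0.0359 z 0.1546 top y -0.0253 27
-0.07 223 y -0.0757 0.0332 z 0.1547 top y -0.0267 22
0.07 35 y -0.0216 0.0158 z 0.1182 top y -0.0019 19
0.08 81 y -0.0226 0.0161 z 0.1186 top y -0.0035 33
0.09 82 y -0.0236 0.0164 z 0.1205 top y -0.0019 27
0.1 92 y -0.0268 0.0205 z 0.1219 top y -0.0044 35
0.11 106 y -0.0272 0.0208 z 0.1262 top y -0.0022 13
0.12 80 y -0.023 0.0163 z 0.1189 top y -0.0019 34
0.13 83 y -0.0261 0.0192 z 0.1218 top y -0.0022 21
0.14 112 y -0.0282 0.0216 z 0.1237 top y -0.0035 62
0.15 119 y -0.0279 0.0216 z 0.1233 top y -0.0022 53
tab 85 [-0.0813 -0.0339  0.1245] [-0.0613 -0.0187  0.1547]
62 [-0.0711 -0.0259  0.1507] [-0.0813 -0.0334  0.1471] [-0.0615
[... 426 characters left out ...]

-0.08 304 y -0.0793 0.0363 z 0.1535 top y -0.0259 21
-0.07 328 y -0.0791 0.0353 z 0.1539 top y -0.0258 18
0.07 41 y -0.0231 0.0155 z 0.1159 top y -0.0039 28
0.08 68 y -0.0228 0.0152 z 0.1189 top y -0.0031 28
0.09 62 y -0.023 0.0145 z 0.1177 top y -0.0036 38
0.1 75 y -0.0274 0.0196 z 0.1219 top y -0.0031 39
0.11 130 y -0.0275 0.02 z 0.1231 top y -0.0034 38
0.12 73 y -0.0235 0.0158 z 0.1177 top y -0.005 43
0.13 51 y -0.0276 0.019 z 0.1203 top y -0.0042 36
0.14 113 y -0.0293 0.021 z 0.1221 top y -0.0033 93
0.15 244 y -0.0284 0.021 z 0.1217 top y -0.0044 84
tab 98 [-0.0844 -0.0336  0.1248] [-0.061  -0.0184  0.1539]
48 [-0.0711 -0.0264  0.1503] [-0.0835 -0.0336  0.147 ] [-0.0615 -0.0185  0.1539]
```

```bash
cat > m4.py <<'E'
from h import *
s=read_state();M=R.from_quat(s['ee_rot']).as_matrix();print(M.round(3));a=np.degrees(np.arctan2(M[1,0],M[0,0]));print('jaw ang',a)
for t in (36.7,34): print(t,[((t+k*180-a+180)%360-180).round(1) for k in (0,1)])
for n in 'top0','side0':
    S=load(n+'.npz');C=cloud(S).reshape(-1,3)
    for zl in np.arange(.16,.9,.1):
        g=C[(C[:,2]>zl)&(C[:,2]<zl+.1)&(C[:,0]>.2)&(C[:,1]<.35)]
        if len(g)>5: print(n,zl.round(2),len(g),g.min(0).round(3),g.max(0).round(3),'miny-x',g[np.argmax(g[:,1])].round(3))
E
python3 m4.py
```

```text
[[ 0.294 -0.    -0.956]
 [ 0.956 -0.001  0.294]
 [-0.001 -1.     0.   ]]
jaw ang 72.88161770008492
36.7 [np.float64(-36.2), np.float64(143.8)]
34 [np.float64(-38.9), np.float64(141.1)]
top0 0.16 6214 [ 0.2   -0.424  0.16 ] [ 0.908 -0.112  0.26 ] miny-x [ 0.908 -0.112  0.162]
top0 0.26 7785 [ 0.201 -0.415  0.26 ] [ 0.845 -0.12   0.36 ] miny-x [ 0.219 -0.12   0.359]
top0 0.36 14489 [ 0.2   -0.388  0.36 ] [ 0.784 -0.119  0.46 ] miny-x [ 0.219 -0.119  0.384]
top0 0.46 6705 [ 0.2   -0.345  0.46 ] [ 0.725 -0.207  0.56 ] miny-x [ 0.2   -0.207  0.522]
top0 0.56 2266 [ 0.2  -0.3   0.56] [ 0.662 -0.206  0.66 ] miny-x [ 0.2   -0.206  0.562]
top0 0.66 46 [ 0.2   -0.217  0.661] [ 0.206 -0.207  0.681] miny-x [ 0.2   -0.207  0.68 ]
side0 0.16 14389 [ 0.2   -0.442  0.16 ] [1.17  0.038 0.26 ] miny-x [1.165 0.038 0.16 ]
side0 0.26 16163 [ 0.2   -0.429  0.26 ] [1.127 0.014 0.36 ] miny-x [1.126 0.014 0.262]
side0 0.36 7350 [ 0.2   -0.364  0.36 ] [ 1.086 -0.009  0.46 ] miny-x [ 1.086 -0.009  0.36 ]
side0 0.46 383 [ 0.2   -0.267  0.46 ] [ 0.235 -0.206  0.512] miny-x [ 0.2   -0.206  0.468]
```

Run:
```python
from h import *
C=np.vstack([cloud(load(n+'.npz')).reshape(-1,3) for n in('top0','side0')])
for xl in np.arange(-.1,.9,.05):
    r=''
    for yl in np.arange(-.5,.35,.05):
        g=C[(C[:,0]>=xl)&(C[:,0]<xl+.05)&(C[:,1]>=yl)&(C[:,1]<yl+.05)&(C[:,2]>.16)]
        r+='  ....  ' if len(g)<4 else '%4d/%-3d'%(g[:,2].min()*1000,g[:,2].max()*1000)
    print('%.2f'%xl,r)
```

```text
-0.10   ....    ....    ....    ....    ....    ....    ....    ....    ....    ....    ....    ....    ....    ....    ....    ....    ....  
-0.05   ....    ....    ....    ....    ....    ....    ....    ....   249/266 262/270 263/272 161/268  ....    ....    ....    ....    ....  
0.00   ....    ....    ....    ....    ....   316/376  ....   173/193 181/267 254/272 253/271 160/269  ....    ....    ....    ....    ....  
0.05   ....    ....    ....    ....    ....   317/502 316/447 170/202 160/259 217/268 160/269 160/257  ....    ....    ....    ....    ....  
0.10   ....    ....    ....    ....    ....   440/675 317/448  ....   160/214 160/237 160/229  ....    ....    ....   583/592 554/616 527/620
0.15   ....    ....    ....    ....    ....   441/693 160/722 160/448  ....    ....    ....    ....    ....    ....    ....    ....   515/599
0.20   ....    ....    ....    ....   441/599 440/681 318/449 160/448  ....    ....    ....    ....    ....    ....    ....    ....    ....  
0.25   ....    ....    ....   441/505 318/518 316/449 316/448  ....    ....    ....    ....  1210/1210  
[... 1040 characters left out ...]
....    ....    ....    ....   160/579 160/556  ....    ....    ....    ....    ....    ....    ....    ....    ....    ....    ....  
0.70   ....    ....    ....    ....    ....   160/499 228/367  ....    ....    ....    ....    ....    ....    ....    ....    ....    ....  
0.75   ....    ....    ....    ....    ....   161/418 160/415 232/256  ....    ....    ....    ....    ....    ....    ....    ....    ....  
0.80   ....    ....    ....    ....    ....    ....   160/374 160/375  ....    ....    ....    ....    ....    ....    ....    ....    ....  
0.85   ....    ....    ....    ....    ....    ....    ....   160/380  ....    ....    ....    ....    ....    ....    ....    ....    ....
```

Call:
{"fn": "move_arm", "kwargs": {"increments": [[[0,0,-2,0.018,-0.033,0,0.05],[0,0,-2,0.018,-0.033,0,0.05],[0,0,-2,0.018,-0.033,0,0.05],[0,0,-2,0.018,-0.033,0,0.05],[0,0,-2,0.018,-0.033,0,0.05],[0,0,-2,0.018,-0.033,0,0.05],[0,0,-2,0.018,-0.033,0,0.05],[0,0,-2,0.018,-0.033,0,0.05],[0,0,-2,0.018,-0.033,0,0.05],[0,0,-2,0.018,-0.033,0,0.05],[0,0,-2,0.018,-0.033,0,0.05],[0,0,-2,0.018,-0.033,0,0.05]]], "grip_force": 30}}

```text
time: 1.1
position: [0.3848, 0.1387, 0.2513]
ee_rot: [0.645, 0.288, -0.292, -0.645]
ft_force: [0.9, 1.1, 0.0]
gripper_width: 0.0499
```

Call:
{"fn": "move_arm", "kwargs": {"increments": [[[0,0,-2,0.018,-0.032,0,0.05],[0,0,-2,0.018,-0.032,0,0.05],[0,0,-2,0.018,-0.032,0,0.05],[0,0,-2,0.018,-0.032,0,0.05],[0,0,-2,0.018,-0.032,0,0.05],[0,0,-2,0.018,-0.032,0,0.05],[0,0,0,0.018,-0.032,0,0.05],[0,0,0,0.015,-0.032,0,0.05],[0,0,0,0,0,0,0.05],[0,0,0,0,0,0,0.05]]]}}

```text
time: 1.93
position: [0.5304, -0.1397, 0.2482]
ee_rot: [-0.673, -0.211, 0.217, 0.675]
ft_force: [0.5, 0.7, -0.1]
gripper_width: 0.0498
```

```bash
cat > st.py <<'E'
from h import *
s=read_state();M=R.from_quat(s['ee_rot']).as_matrix()
print(s['time'],s['position'].round(4),'jaw',np.degrees(np.arctan2(M[1,0],M[0,0])).round(2),'down',M[:,1].round(4),'f',s['ft_force'].round(2),s['gripper_width'])
o=np.array([.4630,-.0723]);a=np.radians(126.7);u=np.array([np.cos(a),np.sin(a)]);w=np.array([-u[1],u[0]])
p=s['position'][:2]-o;print('phot',(p@u).round(4),(p@w).round(4))
E
python3 st.py
python3 - <<'E'
from h import *
c=np.vstack([cv2.resize(snap(n,n+'1.png')['color'][90:270,240:440],None,fx=2,fy=2) for n in('side','top')])
cv2.imwrite('pics/c1.png',(255*(c/255.)**.6).astype(np.uint8)[:720])
E
```

```text
1.9333 [ 0.5304 -0.1397  0.2482] jaw 35.2 down [-8.1e-03 -8.0e-04 -1.0e+00] f [ 0.51  0.72 -0.15] 0.049831890461586176
phot -0.0943 -0.0138
```

View pics/side1.png

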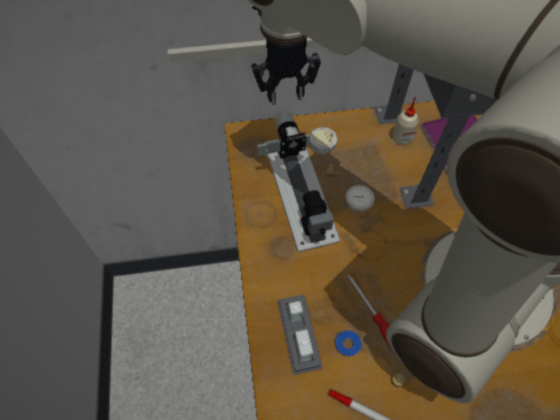

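Call:
{"fn": "move_arm", "kwargs": {"increments": [[[0,-0.4,1.5,-0.004,0.02,0,0.05],[0,0,0,0,0,0,0.05],[0,0,0,0,0,-0.01,0.05],[0,0,0,0,0,-0.01,0.05]]]}}

```text
time: 2.37
position: [0.5254, -0.1148, 0.2295]
ee_rot: [0.672, 0.225, -0.224, -0.67]
ft_force: [0.2, -0.3, -0.4]
gripper_width: 0.0501
```

```bash
python3 st.py
python3 - <<'E'
from h import *
a=snap('side','side2.png')['color'][20:180,200:360];b=snap('top','top2.png')['color'][110:270,310:470]
c=np.hstack([cv2.resize(x,None,fx=2.5,fy=2.5,interpolation=2) for x in (a,b)])
cv2.imwrite('pics/c2.png',(255*(c/255.)**.6).astype(np.uint8))
E
```

```text
2.3667 [ 0.5254 -0.1148  0.2295] jaw 37.01 down [ 0.0027 -0.0021 -1.    ] f [ 0.22 -0.32 -0.35] 0.05014245040246715
phot -0.0714 -0.0246
```

View pics/c2.png

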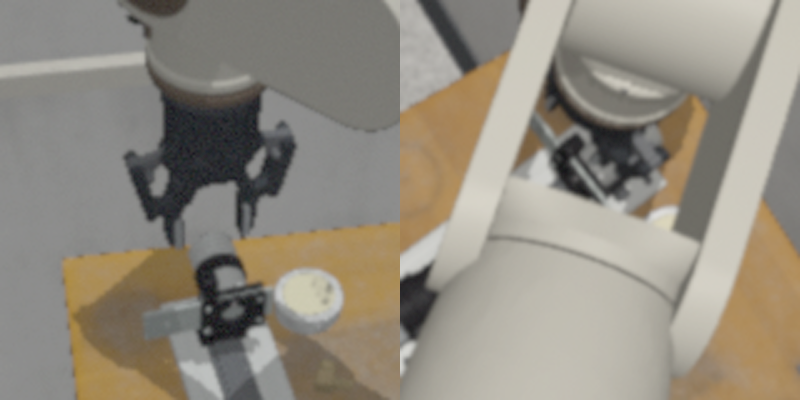

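Call:
{"fn": "move_arm", "kwargs": {"increments": [[[0,0,0,0.001,-0.004,-0.016,0.05],[0,0,0,0,0,-0.02,0.05],[0,0,0,0,0,-0.02,0.05],[0,0,0,0,0,-0.015,0.05],[0,0,0,0,0,-0.005,0.05],[0,0,0,0,0,0,0.05],[0,0,0,0,0,0,0.05]]]}}

```text
time: 3.05
position: [0.5256, -0.1196, 0.149]
ee_rot: [0.671, 0.224, -0.224, -0.67]
ft_force: [0.7, 0.5, 0.4]
gripper_width: 0.0503
```

```bash
python3 st.py
python3 - <<'E'
from h import *
a=snap('side','side3.png')['color'][60:180,220:340];b=snap('top','top3.png')['color'][110:270,310:470]
c=np.hstack([cv2.resize(x,(400,400),interpolation=2) for x in (a,b)])
cv2.imwrite('pics/c3.png',(255*(c/255.)**.6).astype(np.uint8))
E
```

```text
3.05 [ 0.5256 -0.1196  0.149 ] jaw 36.93 down [-4.0e-04 -1.5e-03 -1.0e+00] f [0.7  0.46 0.43] 0.050265212438521195
phot -0.0753 -0.0219
```

View pics/c3.png

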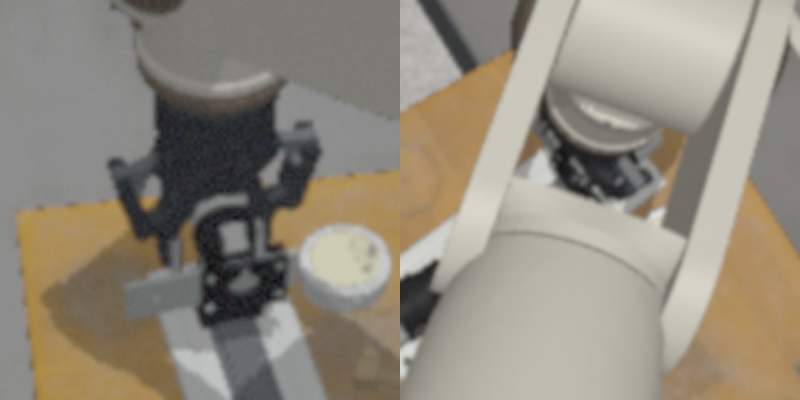

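Call:
{"fn": "move_arm", "kwargs": {"increments": [[[0,0,0,0,0,0,0.01],[0,0,0,0,0,0,0.01],[0,0,0,0,0,0,0.01],[0,0,0,0,0,0,0.01],[0,0,0,0,0,0,0.01],[0,0,0,0,0,0,0.01]]], "grip_force": 20}}

```text
time: 3.65
position: [0.5267, -0.12, 0.1519]
ee_rot: [0.672, 0.225, -0.223, -0.669]
ft_force: [-0.3, -0.3, -3.4]
gripper_width: 0.0131
```

```bash
python3 st.py
```

```text
3.65 [ 0.5267 -0.12    0.1519] jaw 36.93 down [ 0.0039 -0.0032 -1.    ] f [-0.3  -0.35 -3.39] 0.013077990521453248
phot -0.0763 -0.0226
```

Call:
{"fn": "move_arm", "kwargs": {"increments": [[[0,0,0,-0.004,-0.003,0,0.01],[0,0,0,-0.004,-0.003,0,0.01],[0,0,0,-0.004,-0.003,0,0.01],[0,0,0,-0.004,-0.003,0,0.01],[0,0,0,-0.002,-0.0015,0,0.01],[0,0,0,0,0,0,0.01],[0,0,0,0,0,0,0.01]]]}}

```text
time: 4.23
position: [0.5065, -0.135, 0.1519]
ee_rot: [0.672, 0.225, -0.223, -0.669]
ft_force: [2.2, 0.6, -3.7]
gripper_width: 0.0135
```

```bash
python3 st.py
```

```text
4.2333 [ 0.5065 -0.135   0.1519] jaw 36.91 down [ 0.0044 -0.0028 -1.    ] f [ 2.17  0.58 -3.72] 0.0135395745432843
phot -0.0763 0.0026
```

Call:
{"fn": "move_arm", "kwargs": {"increments": [[[0,0,0,0.002,0.0015,0,0.01],[0,0,0,0,0,0,0.01],[0,0,0,0,0,0,0.01]]]}}

```text
time: 4.48
position: [0.5084, -0.1336, 0.1519]
ee_rot: [0.672, 0.225, -0.223, -0.669]
ft_force: [-1.3, -2.3, -2.0]
gripper_width: 0.0136
```

```bash
python3 st.py
```

```text
4.4833 [ 0.5084 -0.1336  0.1519] jaw 36.9 down [ 0.0036 -0.0032 -1.    ] f [-1.33 -2.28 -2.01] 0.013619846492293702
phot -0.0763 0.0002
```

Release, rise and look.

Call:
{"fn": "move_arm", "kwargs": {"increments": [[[0,0,0,0,0,0,0.05],[0,0,0,0,0,0,0.05],[0,0,0,0,0,0,0.05],[0,0,0,0,0,0,0.05],[0,0,0,0,0,0,0.05],[0,0,0,0,0,0.02,0.05],[0,0,0,0,0,0.03,0.05],[0,0,0,0,0,0.03,0.05],[0,0,0,-0.01,0.03,0.02,0.07],[0,0,0,-0.015,0.035,0,0.07],[0,0,0,-0.015,0.035,0,0.07],[0,0,0,-0.015,0.035,0,0.07],[0,0,0,-0.015,0.035,0,0.07],[0,0,0,-0.015,0.035,0,0.07],[0,0,0,-0.015,0.035,0,0.07]]]}}

```text
time: 5.73
position: [0.4046, 0.1097, 0.2569]
ee_rot: [0.673, 0.222, -0.219, -0.67]
ft_force: [0.7, -0.1, -0.3]
gripper_width: 0.0699
```

```bash
python3 st.py
python3 - <<'E'
from h import *
a=snap('side','side4.png')['color'][90:190,240:340];b=snap('top','top4.png')['color'][130:230,340:440]
c=np.hstack([cv2.resize(x,(400,400),interpolation=2) for x in (a,b)])
cv2.imwrite('pics/c4.png',(255*(c/255.)**.6).astype(np.uint8))
E
sed -i "s/'top0.npz'/F[0]/;s/'side0.npz'/F[1]/;s/^import sys/import sys;F=(sys.argv[1:] or ['top0.npz','side0.npz'])/" m3.py; python3 m3.py top4.npz side4.npz | grep -A1 tab
```

```text
5.7333 [0.4046 0.1097 0.2569] jaw 36.37 down [ 0.0059 -0.0026 -1.    ] f [ 0.71 -0.14 -0.31] 0.06988754606215679
phot 0.1808 -0.0619
tab 90 [-0.0814 -0.0174  0.1242] [-0.0616  0.0051  0.1567]
60 [-0.0713 -0.0023  0.1511] [-0.0814 -0.0096  0.1475] [-0.0617  0.0048  0.1567]Traceback (most recent call last):
  File "m3.py", line 15, in <module>
    g=P[P[:,2]>.124];g=g[(abs(g[:,0]+.0775)<.04)];print('tab',len(g),g.min(0).round(4),g.max(0).round(4)); t=g[g[:,2]>.147];print(len(t),t.mean(0).round(4),t.min(0).round(4),t.max(0).round(4))
                                                                     ~~~~~^^^
    return umr_minimum(a, axis, None, out, keepdims, initial, where)
ValueError: zero-size array to reduction operation minimum which has no identity
```

View pics/c4.png

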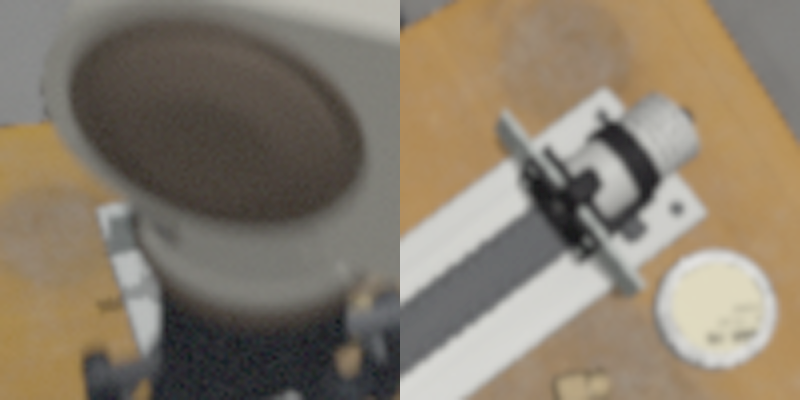

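Call:
{"fn": "move_arm", "kwargs": {"increments": [[[0,0,-1,-0.015,0.033,0,0.07],[0,0,-1,-0.015,0.033,0,0.07],[0,0,0,-0.015,0.033,-0.01,0.07],[0,0,0,-0.015,0.033,-0.02,0.07],[0,0,0,-0.01,0.015,-0.02,0.07],[0,0,0,0,0,0,0.07],[0,0,0,0,0,0,0.07]]]}}

```text
time: 6.42
position: [0.3308, 0.2642, 0.2073]
ee_rot: [0.677, 0.214, -0.206, -0.674]
ft_force: [-0.2, 0.6, 1.1]
gripper_width: 0.0698
```

```bash
python3 st.py
```

```text
6.4167 [0.3308 0.2642 0.2073] jaw 34.51 down [ 1.150e-02 -6.000e-04 -9.999e-01] f [-0.16  0.65  1.07] 0.06980653722045656
phot 0.3488 -0.0951
```

Call:
{"fn": "move_arm", "kwargs": {"increments": [[[0,0.6,-0.5,-0.007,0.0185,0,0.07],[0,0,0,0,0,-0.02,0.07],[0,0,0,0,0,-0.02,0.07],[0,0,0,0,0,-0.02,0.07],[0,0,0,0,0,0,0.07],[0,0,0,0,0,0,0.07]]]}}

```text
time: 6.92
position: [0.3289, 0.2804, 0.1503]
ee_rot: [0.677, 0.208, -0.203, -0.676]
ft_force: [0.1, 0.3, 0.4]
gripper_width: 0.0702
```

```bash
python3 st.py
python3 - <<'E'
from h import *
a=snap('side','side5.png')['color'][260:400,240:380];b=snap('top','top5.png')['color'][200:310,150:260]
c=np.hstack([cv2.resize(x,(400,400),interpolation=2) for x in (a,b)])
cv2.imwrite('pics/c5.png',(255*(c/255.)**.6).astype(np.uint8))
E
```

```text
6.9167 [0.3289 0.2804 0.1503] jaw 33.75 down [ 0.0068  0.0014 -1.    ] f [0.07 0.35 0.38] 0.07016052856690885
phot 0.3629 -0.1033
```

View pics/c5.png

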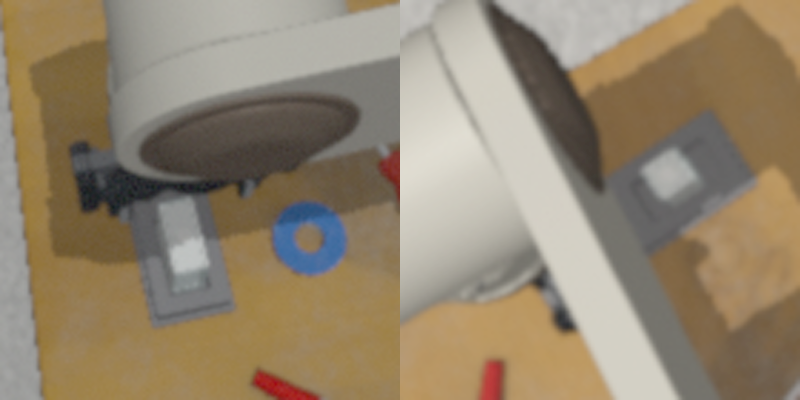

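Call:
{"fn": "move_arm", "kwargs": {"increments": [[[0,0.4,0.3,-0.0055,0.002,0,0.07],[0,0,0,0,0,-0.02,0.07],[0,0,0,0,0,-0.02,0.07],[0,0,0,0,0,0,0.07],[0,0,0,0,0,0,0.07]]]}}

```text
time: 7.43
position: [0.3252, 0.2837, 0.1161]
ee_rot: [-0.675, -0.21, 0.204, 0.678]
ft_force: [1.0, 0.7, 0.5]
gripper_width: 0.0698
```

```bash
python3 st.py
python3 - <<'E'
from h import *
a=snap('side','side6.png')['color'][260:400,240:380];b=snap('top','top6.png')['color'][200:310,150:260]
c=np.hstack([cv2.resize(x,(400,400),interpolation=2) for x in (a,b)])
cv2.imwrite('pics/c6.png',(255*(c/255.)**.6).astype(np.uint8))
E
```

```text
7.4333 [0.3252 0.2837 0.1161] jaw 34.04 down [ 0.0062  0.0065 -1.    ] f [1.04 0.71 0.48] 0.06975662856115304
phot 0.3678 -0.1022
```

View pics/c6.png

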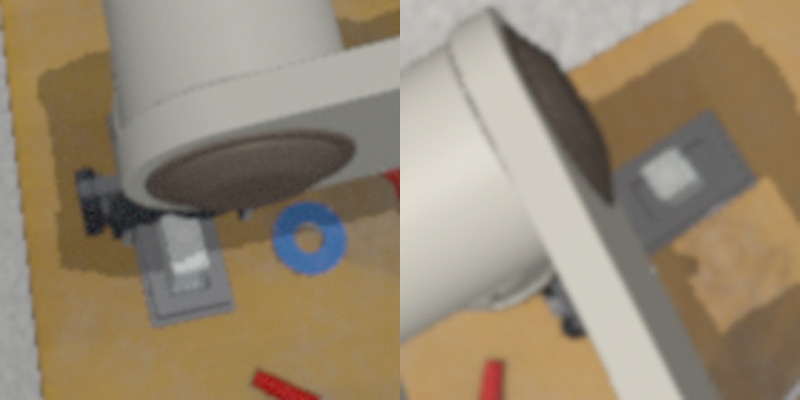

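Call:
{"fn": "move_arm", "kwargs": {"increments": [[[-0.4,0.4,0,-0.0015,-0.001,-0.02,0.07],[0,0,0,0,0,-0.02,0.07],[0,0,0,0,0,-0.012,0.07],[0,0,0,0,0,-0.005,0.07],[0,0,0,0,0,0,0.07],[0,0,0,0,0,0,0.07]]]}}

```text
time: 8.03
position: [0.3266, 0.2847, 0.0646]
ee_rot: [-0.675, -0.21, 0.204, 0.677]
ft_force: [-0.0, 0.2, 0.4]
gripper_width: 0.0699
```

```bash
python3 st.py
python3 - <<'E'
from h import *
a=snap('side','side7.png')['color'][280:380,255:355];b=snap('top','top7.png')['color'][200:310,150:260]
c=np.hstack([cv2.resize(x,(400,400),interpolation=2) for x in (a,b)])
cv2.imwrite('pics/c7.png',(255*(c/255.)**.6).astype(np.uint8))
E
```

```text
8.0333 [0.3266 0.2847 0.0646] jaw 34.07 down [ 0.0077  0.0045 -1.    ] f [-0.01  0.18  0.43] 0.06987240771898873
phot 0.3677 -0.104
```

View pics/c7.png

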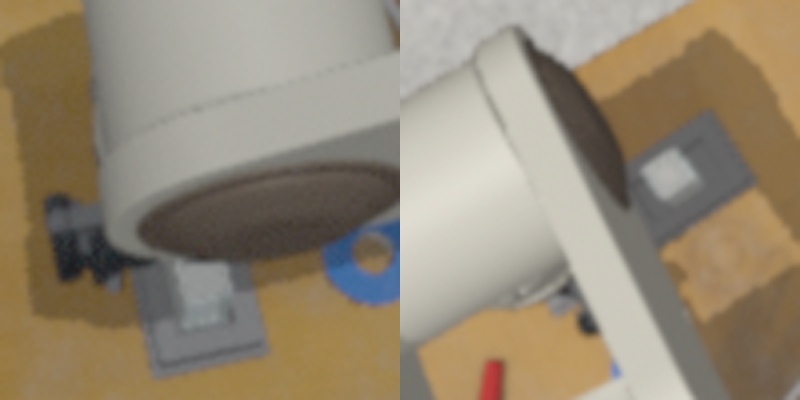

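Call:
{"fn": "move_arm", "kwargs": {"increments": [[[-0.3,0.5,0,-0.003,-0.002,-0.005,0.07],[0,0,0,0,0,-0.003,0.07],[0,0,0,0,0,0,0.07],[0,0,0,0,0,0,0.07]]]}}

```text
time: 8.47
position: [0.3242, 0.283, 0.0579]
ee_rot: [-0.676, -0.208, 0.207, 0.676]
ft_force: [0.5, -0.3, -0.2]
gripper_width: 0.0699
```

```bash
python3 st.py
```

```text
8.4667 [0.3242 0.283  0.0579] jaw 34.07 down [ 1.e-03  6.e-04 -1.e+00] f [ 0.54 -0.31 -0.2 ] 0.0698991864723694
phot 0.3678 -0.1011
```

Well placed (jaw 34.07°, upright, within 1 mm). A touch lower and close.

Call:
{"fn": "move_arm", "kwargs": {"increments": [[[0,0,0,-0.0005,0,-0.003,0.07],[0,0,0,0,0,0,0.035],[0,0,0,0,0,0,0.035],[0,0,0,0,0,0,0.03],[0,0,0,0,0,0,0.018],[0,0,0,0,0,0,0.018],[0,0,0,0,0,0,0.018],[0,0,0,0,0,0,0.018],[0,0,0,0,0,0,0.018]]], "grip_force": 30}}

```text
time: 9.22
position: [0.3237, 0.2831, 0.0549]
ee_rot: [-0.676, -0.208, 0.207, 0.676]
ft_force: [-0.8, -0.3, -0.8]
gripper_width: 0.0238
```

```bash
python3 st.py
```

```text
9.2167 [0.3237 0.2831 0.0549] jaw 34.07 down [ 1.1e-03  7.0e-04 -1.0e+00] f [-0.77 -0.31 -0.83] 0.02380366343265438
phot 0.3682 -0.1007
```

Call:
{"fn": "move_arm", "kwargs": {"increments": [[[0,0,0,0,0,0.006,0.018],[0,0,0,0,0,0.008,0.018],[0,0,0,0,0,0.015,0.018],[0,0,0,0,0,0.02,0.018],[0,0,0,0,0,0.025,0.018],[0,0,0,0,0,0.025,0.018],[0,0,0,0,0,0.025,0.018],[0,0,0,0,0,0.02,0.018],[0,0,0,0,0,0.01,0.018],[0,0,0,0,0,0,0.018]]]}}

```text
time: 10.05
position: [0.3215, 0.2818, 0.2222]
ee_rot: [-0.676, -0.208, 0.206, 0.676]
ft_force: [0.6, -1.1, 0.0]
gripper_width: 0.0236
```

```bash
python3 st.py
python3 - <<'E'
from h import *
a=snap('side','side8.png')['color'][240:380,235:375];b=snap('top','top8.png')['color'][180:310,140:270]
c=np.hstack([cv2.resize(x,(400,400),interpolation=2) for x in (a,b)])
cv2.imwrite('pics/c8.png',(255*(c/255.)**.6).astype(np.uint8))
E
```

```text
10.05 [0.3215 0.2818 0.2222] jaw 34.07 down [ 0.0021  0.0012 -1.    ] f [ 0.58 -1.05  0.03] 0.023562585458920225
phot 0.3684 -0.0981
```

View pics/c8.png

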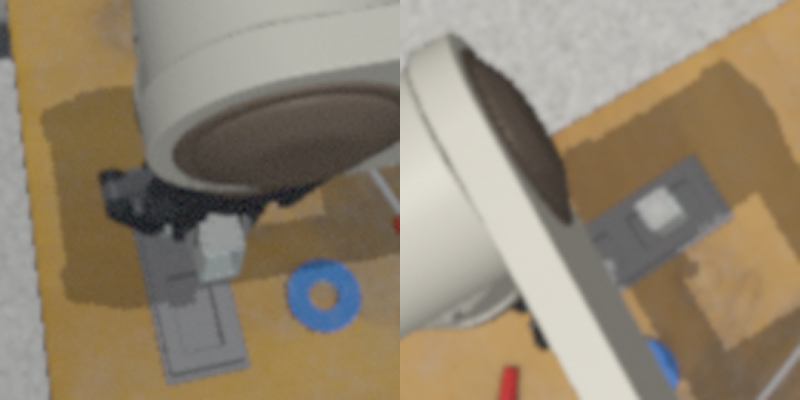

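Call:
{"fn": "move_arm", "kwargs": {"increments": [[[0,0,0,0.004,-0.01,0,0.018],[0,0,0.5,0.008,-0.02,0,0.018],[0,0,0.5,0.01,-0.026,0,0.018],[0,0,0.5,0.012,-0.028,0,0.018],[0,0,0.5,0.012,-0.028,0,0.018],[0,0,0.5,0.012,-0.028,0,0.018],[0,0,0,0.012,-0.028,0,0.018],[0,0,0,0.012,-0.028,0,0.018],[0,0,0,0.012,-0.028,0,0.018],[0,0,0,0.012,-0.028,0,0.018],[0,0,0,0.012,-0.028,0,0.018],[0,0,0,0.01,-0.024,0,0.018],[0,0,0,0.008,-0.02,0,0.018],[0,0,0,0.004,-0.01,0,0.018],[0,0,0,0,0,0,0.018],[0,0,0,0,0,0,0.018]]]}}

```text
time: 11.48
position: [0.4563, -0.0695, 0.2016]
ee_rot: [-0.667, -0.215, 0.232, 0.674]
ft_force: [-0.7, 0.8, -1.5]
gripper_width: 0.0234
```

```bash
python3 st.py
```

```text
11.4833 [ 0.4563 -0.0695  0.2016] jaw 36.84 down [-0.0265  0.0012 -0.9996] f [-0.68  0.81 -1.46] 0.023372430906974506
phot 0.0062 0.0037
```

Call:
{"fn": "move_arm", "kwargs": {"increments": [[[0,-1.5,-0.1,0.0065,-0.003,0,0.018],[0,0,0,0,0,0,0.018],[0,0,0,0,0,0,0.018]]]}}

```text
time: 11.73
position: [0.4626, -0.0702, 0.2007]
ee_rot: [-0.67, -0.224, 0.223, 0.672]
ft_force: [0.2, 0.3, -1.0]
gripper_width: 0.0236
```

```bash
python3 st.py
python3 - <<'E'
from h import *
a=snap('side','side9.png')['color'][90:260,230:400];b=snap('top','top9.png')['color'][110:270,280:440]
c=np.hstack([cv2.resize(x,(400,400),interpolation=2) for x in (a,b)])
cv2.imwrite('pics/c9.png',(255*(c/255.)**.6).astype(np.uint8))
E
```

```text
11.7333 [ 0.4626 -0.0702  0.2007] jaw 36.84 down [ 0.0012  0.0023 -1.    ] f [ 0.17  0.29 -0.95] 0.023617094167003912
phot 0.002 -0.0009
```

View pics/c9.png

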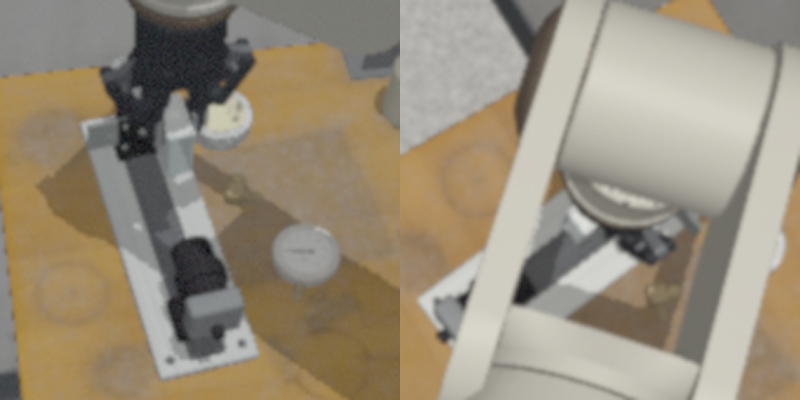

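Call:
{"fn": "move_arm", "kwargs": {"increments": [[[0,0,0,0,0,-0.015,0.018],[0,0,0,0,0,-0.02,0.018],[0,0,0,0,0,-0.02,0.018],[0,0,0,0,0,-0.01,0.018],[0,0,0,0,0,-0.005,0.018],[0,0,0,0,0,0,0.018],[0,0,0,0,0,0,0.018]]]}}

```text
time: 12.42
position: [0.4629, -0.0679, 0.1311]
ee_rot: [0.671, 0.227, -0.223, -0.67]
ft_force: [-0.3, 0.1, -0.5]
gripper_width: 0.0238
```

```bash
python3 st.py
```

```text
12.4167 [ 0.4629 -0.0679  0.1311] jaw 37.07 down [ 5.5e-03  8.0e-04 -1.0e+00] f [-0.27  0.14 -0.48] 0.023793037906041814
phot 0.0036 -0.0026
```

Call:
{"fn": "move_arm", "kwargs": {"increments": [[[0,0.3,-0.3,0,-0.004,-0.008,0.018],[0,0,0,0,0,-0.004,0.018],[0,0,0,0,0,0,0.018],[0,0,0,0,0,0,0.018],[0,0,0,0,0,0,0.018]]]}}

```text
time: 12.83
position: [0.4641, -0.0728, 0.1204]
ee_rot: [0.672, 0.224, -0.222, -0.671]
ft_force: [-0.3, -0.1, -0.9]
gripper_width: 0.0236
```

```bash
python3 st.py
python3 - <<'E'
from h import *
a=snap('side','side10.png')['color'][90:260,230:400];b=snap('top','top10.png')['color'][110:270,280:440]
c=np.hstack([cv2.resize(x,(400,400),interpolation=2) for x in (a,b)])
cv2.imwrite('pics/c10.png',(255*(c/255.)**.6).astype(np.uint8))
o=np.array([.4630,-.0723]);t=np.radians(126.7);u=np.array([np.cos(t),np.sin(t)]);w=np.array([-u[1],u[0]])
for n in('side10','top10'):
    s=load(n+'.npz');C=cloud(s).reshape(-1,3);col=s['color'].reshape(-1,3)
    P=np.stack([(C[:,:2]-o)@u,(C[:,:2]-o)@w,C[:,2]],1)
    m=(abs(P[:,0])<.045)&(abs(P[:,1])<.035)&(P[:,2]>.04)&(P[:,2]<.135)&(col.min(1)>75)
    g=P[m];print(n,len(g),np.percentile(g,[3,50,97],axis=0).round(4).tolist() if len(g) else '')
    m=(abs(P[:,0]+.0775)<.02)&(abs(P[:,1])<.04)&(P[:,2]>.124)&(P[:,2]<.16);g=P[m]
    if len(g):print('tab',len(g),g.min(0).round(4),g.max(0).round(4))
E
```

```text
12.8333 [ 0.4641 -0.0728  0.1204] jaw 36.73 down [ 3.e-03 -4.e-04 -1.e+00] f [-0.3  -0.12 -0.88] 0.023593641470305737
phot -0.0011 -0.0006
side10 267 [[-0.0169, -0.0112, 0.0774], [0.0185, 0.001, 0.1241], [0.0254, 0.0119, 0.1288]]
top10 85 [[0.0101, -0.0106, 0.0894], [0.0228, 0.0024, 0.1234], [0.0252, 0.0118, 0.128]]
```

View pics/c10.png

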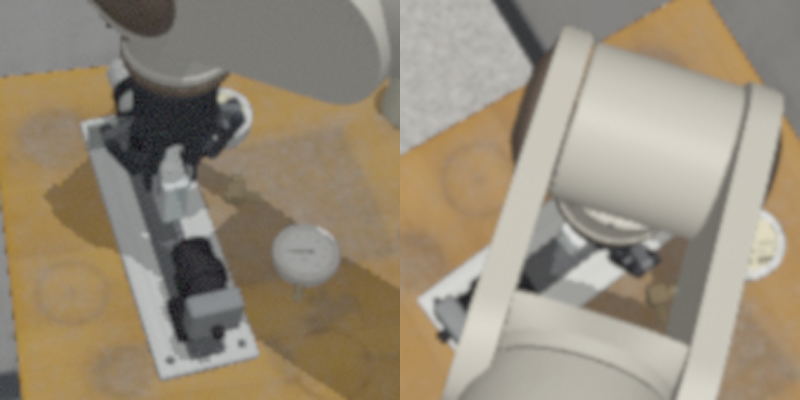

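Call:
{"fn": "move_arm", "kwargs": {"increments": [[[0,0,0,0,0,-0.001,0.018],[0,0,0,0,0,0,0.018],[0,0,0,0,0,0,0.018],[0,0,0,0,0,0,0.018],[0,0,0,0,0,0,0.018],[0,0,0,0,0,0,0.018]]]}}

```text
time: 13.43
position: [0.4643, -0.0727, 0.1199]
ee_rot: [0.672, 0.224, -0.222, -0.67]
ft_force: [0.6, 0.6, -1.2]
gripper_width: 0.0232
```

```bash
python3 st.py; python3 -c "
from h import *
print(abs(read_state()['joint_velocities']).max())
t=snap('side','side11.png');C=cloud(t).reshape(-1,3)
o=np.array([.4630,-.0723]);a=np.radians(126.7);u=np.array([np.cos(a),np.sin(a)]);w=np.array([-u[1],u[0]])
P=np.stack([(C[:,:2]-o)@u,(C[:,:2]-o)@w,C[:,2]],1)
g=P[(abs(P[:,0]-.025)<.006)&(abs(P[:,1])<.009)&(P[:,2]>.075)&(P[:,2]<.118)]
print(len(g),np.linalg.lstsq(np.c_[g[:,1:],np.ones(len(g))],g[:,0],rcond=None)[0])
h=cv2.cvtColor(t['color'],cv2.COLOR_BGR2HSV)
"
```

```text
13.4333 [ 0.4643 -0.0727  0.1199] jaw 36.75 down [ 4.e-03 -6.e-04 -1.e+00] f [ 0.59  0.56 -1.22] 0.02322534327327504
phot -0.0011 -0.0008
0.001315432927932282
82 [0.02381475 0.02209766 0.02133982]
```

```bash
python3 -c "
from rig import arm
print(arm.finish_job())"; python3 st.py
```

```text
the job is handed in; nothing more can be done
None
the job is handed in; nothing more can be done
```

The job is handed in: the arm is still holding the longer cell upright in the gap, on the light path. No verdict was reported. The robot's clock read 13.4 s of the 48 s allowed.

**Slide:** I gripped the black tab from above and slid it about 24 mm while the longer cell was still in the stand. In the top view afterwards the tab sat about 1 mm past the beam axis, which puts the slide at about 0.041 m. The side view was blocked by the arm then, and in the final pose the gripper hid the tab, so I could not check the slide again at the end.

**Cell:** I gripped it across the frosted sides (23.2 mm finger opening at the end), lifted it, carried it over the detector and lowered it into the gap. The last checks, all inside the limits, were:

| Check | Measured | Limit |
|---|---|---|
| Sideways of the beam | about 1 mm | 5 mm |
| Height of the cell's centre | about 1.5 mm high | 10 mm |
| Along the beam from midway | about 1 mm | 20 mm |
| Windows square to the beam | about 0.02 rad | 0.1 rad |
| Upright | about 0.02 rad | 0.1 rad |

**What disagreed or was not checked:**
- The plate outline and the tab put mid-gap 4–5 mm apart along the beam. I took a compromise, well inside the 20 mm limit.
- The shorter cell looked in place after the lift. The tin and elbow were never approached and looked undisturbed in the pictures, but I did not measure any of the three again.

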